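# Shut the sharpener guard and reset the interlock with both buttons

## Task

Push the red guard of the drill-bit sharpener along its rails until it is fully home over the grinding disc. Then, with one fingertip on each, press the two green buttons of the yellow reset box down together, hold both fully down for a good two seconds, and let them go. Only push and press: take hold of nothing, leave the red stop button alone, and do not disturb the loose tools lying about.

Things in the scene. Friction and masses are not known exactly. Their poses are not given: they have to be found in the camera images.
- sharpener: drill-bit sharpener, fixed to the bench: grey deck 150 (x) by 260 (y) by 25 high; origin at the centre of its underside on the bench, z up. A flush grinding disc of 80 diameter lies in the deck, centred at y = +20. The red guard slides over the deck along the sharpener's y axis. Two dark stop posts (16 by 12, up to z = 55) stand on the deck at x = -62 and +62, y = +77.
- guard (a joint): slide of the red guard along the sharpener's +y, in m: 0 fully open, 0.095 fully home over the disc (hard stop); it starts between 0 and 0.03. It needs about 3 N to move and stays where it is left. The guard is a box 110 (x) by 100 (y), from z = 30 to z = 80 above the bench, centred on the deck's width; too big to grip.
- guard_push_face (a point): centre of the guard's vertical face on the side away from home (its -y face in the sharpener's frame), 55 above the bench; push here towards the sharpener's +y. The bench beyond this face is free for a finger.
- reset_box: yellow control box 130 by 130 by 50 high, fixed to the bench, origin at the centre of its underside, z up. On its top: the two green buttons at x = -25, y = +30 and y = -30 and the red stop button at x = +35, y = 0 (box frame).
- green_left (a joint): green button at the box's +y side: 0 released, 0.008 m fully down. It springs back; 1.5 N to start it, about 5 N fully down.
- green_right (a joint): green button at the box's -y side: same as green_left.
- green_left_top (a point): centre of the flat top of green_left: round cap of 26 diameter, 74 above the bench when released, standing 12 above its round aluminium collar of 42 diameter. The two caps are 60 apart centre to centre (34 between their inner edges, 86 over their outer edges).
- green_right_top (a point): centre of the flat top of green_right, like green_left_top.
- red_stop (a joint): red stop button: 0 released, 0.006 m fully down. Not to be pressed.
- red_stop_top (a point): centre of the top of the red stop button, cap of 32 diameter, 72 above the bench.
- drill: loose yellow and black cordless drill standing on its battery, 155 by 75 by 207 high, origin under the centre of the battery. Bystander.
- tape_measure: loose orange and black tape measure, 70 by 36 by 62 high, beside the reset box at its +y side; origin at the centre of its underside. Bystander.
- wrench: loose flat steel wrench, about 165 long and under 12 high, lying near the robot side of the sharpener. Bystander.
- bit_pot: loose blue pot of drill bits, 56 diameter, 105 high, behind the sharpener; origin at the centre of its underside. Bystander.
- spray_can: loose blue and silver can, 54 diameter, 150 high; origin at the centre of its underside. Bystander.
- spare_wheel: loose grey spare grinding wheel lying flat, 100 diameter, 20 high; origin at the centre of its underside. Bystander.
- steel_bar: loose steel bar 30 by 120 by 20 high, lying near the robot side of the reset box; origin at the centre of its underside. Bystander.
Things that resemble listed ones, but are neither listed nor needed, are in the scene too. Leave any pink look-alike of the reset_box alone.

How it is judged:
By the outcome, as a careful person would: the job done as asked, in the order asked, and still so for the second after the job is handed in, with the robot touching nothing.
It also fails if it takes over 51 s, if anything falls off the work surface, if the arm or the gripper's body presses on something with over 40 N, if the wrist force passes 120 N, or if a joint passes its speed limit or range.

## Robot

A 7-joint arm with a two-finger parallel gripper is mounted at the origin on the work surface. World frame = base frame: x ahead of the robot, y to its left, z up, the work surface at z = 0. Lengths are in m, angles in rad, forces in N, time in s.
With the tool pointing down it reaches from about 0.375 to 0.925 m from the base axis. Payload 3.1 kg.
Tool frame: the origin (TCP) lies midway between the tips of the shut fingers; the grasp point (between the pads) lies 19 mm behind it; z points along the fingers, y is the direction in which the jaws open and shut (so a half turn about z gives the same grasp; the last joint's range is limited). The gripper opens to 85 mm and grips with 20 to 120 N. Pads are 22 mm wide; open, the fingers measure 114 mm over their backs; the gripper's body (76 mm by 85 mm) begins 54 mm behind the grasp point. The pads swing forward as they close: fully open they stand 13 mm farther back than shut.
Start: joints at [-1.36, 0.383, 0.044, 1.598, -0.018, 1.161, -0.05], TCP at [0.198, 0.619, 0.231] pointing down, gripper open.
Joint ranges: [-2.61, 2.61], [-0.41, 2.15], [-1.48, 1.57], [0, 2.5], [-1.57, 4.71], [0.05, 1.97], [-2.85, 2.85]. Speed limits (rad/s): [2.79, 2.79, 3.14, 3.14, 3.14, 3.14, 3.14].

## Interface

Orientations are given as a unit quaternion [x, y, z, w].
In Python, from station import status, imaging, robot gives the robot as it stands.
- The arm moves only by the shell command python3 -m creep 'ROWS' [FORCE]. ROWS is JSON, a list of rows, each an object with "linear": the shift along the world's x, y, z each as a share of 30 mm, from -1 to 1, a list of three; "twist": the turn about the world's z as a share of 5 degrees, from -1 to 1; "claw": the gripper command: -1 is shut, 1 is fully open, values between are in proportion. In form: [{"linear": [tx, ty, tz], "twist": twist, "claw": claw}, ...]. A call has 1 to 5 rows; each row shifts and turns the commanded pose from where the row before left it; what a row does not reach is not made up. A row lasts 1/8 s, in which the tool goes at most 62.5 mm and 10.7 degrees, less where a joint would pass 70% of its speed; a pose out of reach is approached as far as the arm can. A call with a number of a shift or a turn outside -1 to 1 is refused whole. A call with a gripper value outside its range is refused whole. The fingers move at their own pace and stop on an object; FORCE is the grip in N (left out, the last holds). Time passes only in rows, so rows that do not move let the fingers close. It gives the time, the measured TCP pose, the force and the opening at its end, in the units of the state.
- status.read_state(): the state, without advancing time (a new reading comes with each control period).
- imaging.get_image(name): name is "scene" or "side" or "wrist"; returns a dict with "image" (480x640x3 uint8, red, green, blue), "mtx" (3x3 intrinsics, pixels), "eye" and "orientation" of the camera in the world. Camera axes: x right, y down, z forward; pixel columns grow to the right and rows downward; lengths in m; the calibration is good to about 2 mm. A picture is of the moment at which its call begins. There is no depth.
- robot.finish_job(): hands the job in, once; it reports no verdict.
The state is a dict: "clock": time; "q": joint angles; "joint_vel": joint speeds; "tau": joint torques, N m; "eef_pos": TCP position; "eef_rot": TCP orientation; "force": force on the tool from outside, world axes, zero at the start; "wrist_torque": the same for the moment, N m; "width": finger opening in m.
Only numpy, scipy, OpenCV 4.12 (cv2) and the standard library are available. Lean on these libraries where they do the work, as an engineer would, in place of code of your own. Each camera call takes 0.05 s, during which the arm holds its last target. There are 200 camera calls.

## Working session

There is one attempt and no reset: what is moved stays moved. The work goes in short steps, Python scripts to look and compute and a shell command to move; the robot and the scene stay as the last step left them, time stands still between calls to the robot, and variables do not carry over. Pictures are saved under pics/ and viewed, about 8 in all and at most 12, crops included, and the job is handed in when it is done.

```bash
mkdir -p pics; ls; python3 - <<'E'
from station import status, imaging
import cv2
print(status.read_state())
for n in ("scene","side"):
    d=imaging.get_image(n); cv2.imwrite(f"pics/{n}0.png",d["image"][...,::-1]); print(n,d["mtx"],d["eye"],d["orientation"])
E
```

```text
pics
{'clock': 0.0, 'q': array([-1.35977547,  0.38383683,  0.04383316,  1.59958537, -0.01788628,
        1.16120256, -0.04987781]), 'joint_vel': array([-1.28387925e-03, -3.45366240e-04, -7.74280425e-06,  1.20507300e-03,
       -1.02601637e-03, -6.27102040e-04,  7.71005096e-04]), 'tau': array([-2.62169533e-05, -4.33466578e+01,  1.02419324e+00, -2.49513030e+01,
        1.04713501e-02,  1.14084582e-02,  2.91340562e-06]), 'eef_pos': array([0.19727911, 0.61834336, 0.2298807 ]), 'eef_rot': array([ 1.53744086e-01,  9.88109819e-01, -1.31379497e-03, -1.26508949e-04]), 'force': array([-0.36481327,  0.42511624,  0.54766417]), 'wrist_torque': array([-0.01030383,  0.03158321,  0.00588367]), 'width': 0.08522501141940239}
scene [[438.93153969   0.         313.565778  ]
 [  0.         438.93153969 241.67081039]
 [  0.           0.           1.        ]] [ 1.10429261 -0.03351637  1.05913535] [ 0.73455616  0.62573278 -0.17254794 -0.19776994]
side [[576.65459428   0.         320.09383704]
 [  0.         576.65459428 255.97321806]
 [  0.           0.           1.        ]] [-0.09941596  0.76496335  1.24705774] [-0.32600583  0.88552824 -0.30887385  0.11898265]
```

View pics/scene0.png

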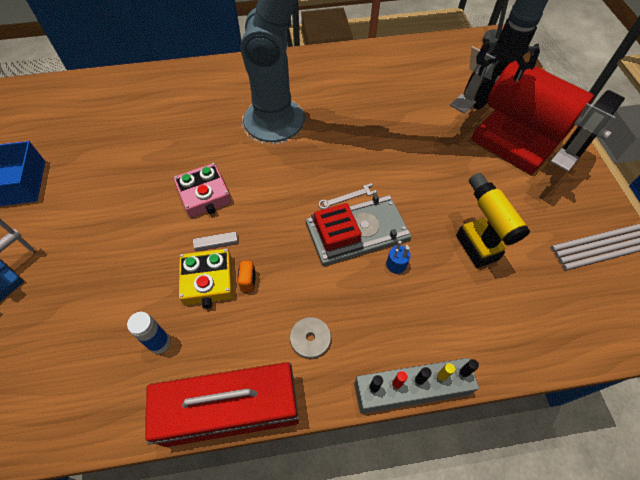

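View pics/side0.png

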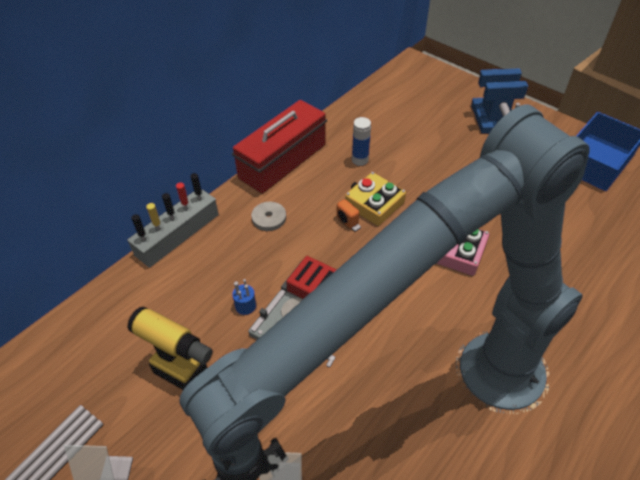

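The scene view shows the sharpener at about (358,230), with the red guard at (338,226) and home to image-right. The yellow box is at (206,275) with its greens at (191,262) and (215,260), and the tape measure is at (247,276). I'll enlarge this area.

```bash
python3 - <<'E'
import cv2
a=cv2.imread("pics/scene0.png")
l=cv2.resize(a[235:310,165:265],None,fx=4,fy=4,interpolation=cv2.INTER_CUBIC)
r=cv2.resize(a[180:280,290:420],None,fx=6,fy=6,interpolation=cv2.INTER_CUBIC)
cv2.imwrite("pics/c1.png",r)
cv2.imwrite("pics/c2.png",cv2.resize(a[235:310,165:265],None,fx=8,fy=8,interpolation=cv2.INTER_CUBIC))
E
```

```text
(no output)
```

View pics/c1.png

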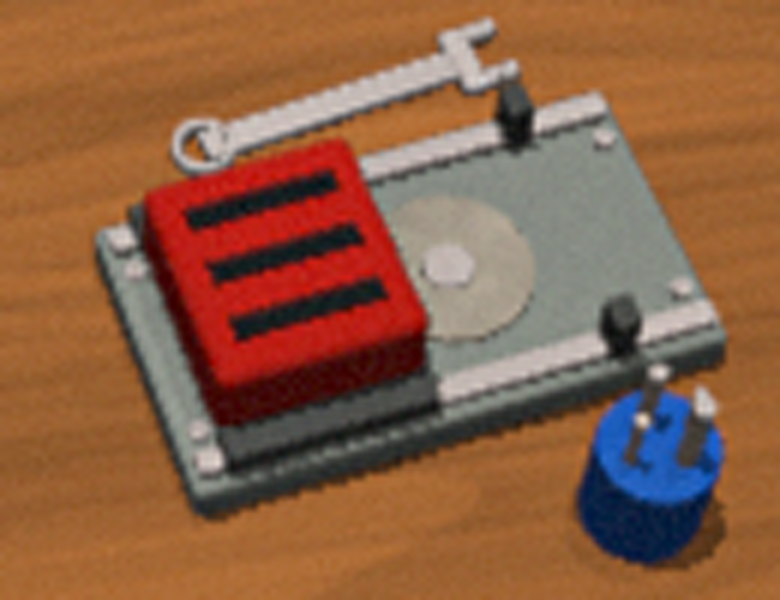

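View pics/c2.png

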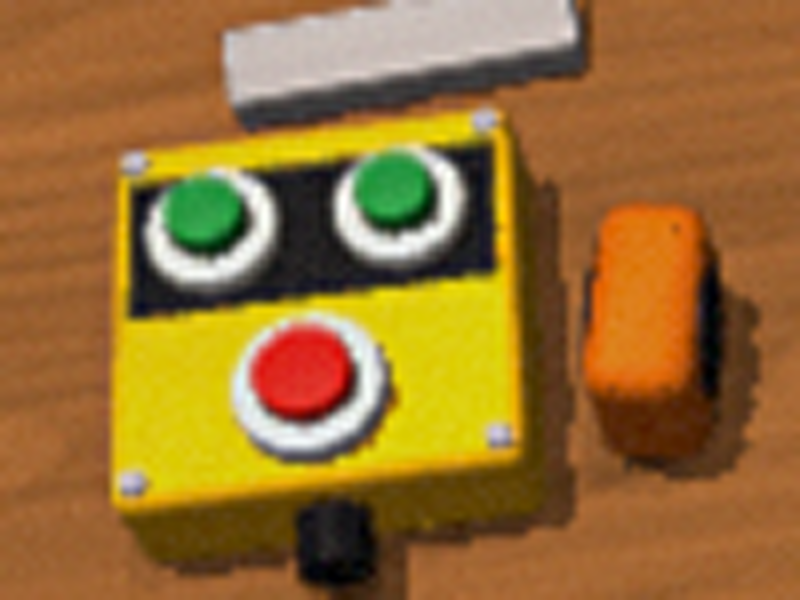

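```bash
cat > h.py <<'E'
import numpy as np, cv2
from scipy.optimize import least_squares
from scipy.spatial.transform import Rotation as R
K=np.array([[438.93153969,0,313.565778],[0,438.93153969,241.67081039],[0,0,1]])
E=np.array([1.10429261,-0.03351637,1.05913535]);Q=R.from_quat([0.73455616,0.62573278,-0.17254794,-0.19776994])
def ray(u,v,z):
    d=Q.apply(np.linalg.inv(K)@[u,v,1]); return (E+d*(z-E[2])/d[2])
def proj(P):
    p=Q.inv().apply(np.atleast_2d(P)-E)@K.T; return p[:,:2]/p[:,2:]
def crop(p,s,ox,oy): return (np.array(p,float)+.5)/s-.5+[ox,oy]
def fit(model,pix,x0):
    model=np.array(model,float)
    def pts(p): return np.c_[R.from_euler('z',p[2]).apply(np.c_[model[:,:2],0*model[:,0]])[:,:2]+p[:2],model[:,2]]
    r=least_squares(lambda p:(proj(pts(p))-pix).ravel(),x0)
    print("pose",r.x.round(4),"deg",np.degrees(r.x[2]).round(2),"res px",r.fun.reshape(-1,2).round(2).tolist()); return r.x,pts(r.x)
E
python3 - <<'E'
from h import *
pd=crop([(100,235),(605,95),(722,335),(197,492)],6,290,180)
sh,_=fit([(-.075,-.13,.025),(-.075,.13,.025),(.075,.13,.025),(.075,-.13,.025)],pd,[.55,.1,0])
pg=crop([(145,190),(345,142),(428,325),(212,385)],6,290,180)
g,_=fit([(-.055,-.05,.08),(-.055,.05,.08),(.055,.05,.08),(.055,-.05,.08)],pg,[.55,.1,0])
c,s=np.cos(sh[2]),np.sin(sh[2]); Rt=np.array([[c,-s],[s,c]])
print("guard in sharpener",Rt.T@(g[:2]-sh[:2]))
print("push face",g[:2]+Rt@[0,-.05], "home push face (centre y?)")
pb=crop([(203,208),(393,183),(302,368),(118,160),(507,108),(523,457),(113,507)],8,165,235)
b,P=fit([(-.025,-.03,.074),(-.025,.03,.074),(.035,0,.072),(-.065,-.065,.05),(-.065,.065,.05),(.065,.065,.05),(.065,-.065,.05)],pb,[.6,-.2,0])
print(P[:3])
E
```

```text
pose [0.4758 0.1848 0.1578] deg 9.04 res px [[-1.19, -1.0], [-0.27, -1.08], [1.78, 0.75], [-0.36, 0.88]]
pose [0.487  0.1209 0.1362] deg 7.8 res px [[-1.15, -0.51], [0.57, -1.41], [0.55, 0.98], [0.02, 0.71]]
guard in sharpener [ 0.00101005 -0.06484405]
push face [0.49488481 0.07150132] home push face (centre y?)
pose [ 0.5624 -0.2378 -0.0171] deg -0.98 res px [[0.01, 0.18], [-0.02, 0.32], [0.0, 0.17], [-0.5, -1.16], [0.44, -0.83], [0.67, 0.22], [-0.59, 0.86]]
[[ 0.53685895 -0.26740564  0.074     ]
 [ 0.53788748 -0.20741445  0.074     ]
 [ 0.5973644  -0.23843857  0.072     ]]
```

```bash
python3 - <<'E'
from h import *
print(proj([[.197,.618,.23],[.197,.618,.35]]), ray(480,258,0), ray(500,190,.18))
E
python3 -m creep '[{"linear":[0,0,1],"twist":0,"claw":-1},{"linear":[0,0,1],"twist":0,"claw":-1},{"linear":[0,0,1],"twist":0,"claw":-1},{"linear":[0.5,-1,0],"twist":1,"claw":-1},{"linear":[0.5,-1,0],"twist":1,"claw":-1}]'
python3 -m creep '[{"linear":[0.5,-1,0],"twist":1,"claw":-1},{"linear":[0.5,-1,0],"twist":1,"claw":-1},{"linear":[0.5,-1,0],"twist":1,"claw":-1},{"linear":[0.5,-1,0],"twist":0.3,"claw":-1},{"linear":[0.5,-1,0],"twist":0,"claw":-1}]'
```

```text
[[495.74955673  82.19975669]
 [512.37855324  43.46145621]] [0.61310338 0.49872088 0.        ] [0.52085871 0.52376316 0.18      ]
clock: 0.72
eef_pos: [0.2275, 0.5587, 0.3211]
eef_rot: [0.065, 0.998, -0.0, 0.0]
force: [0.1, 0.0, 0.2]
width: -0.0001
clock: 1.35
eef_pos: [0.3028, 0.4078, 0.3207]
eef_rot: [-0.077, 0.997, -0.0, -0.0]
force: [1.0, -1.1, 0.2]
width: -0.0004
```

```bash

python3 -m creep '[{"linear":[0.5,-1,0],"twist":0,"claw":-1},{"linear":[0.5,-1,0],"twist":0,"claw":-1},{"linear":[0.5,-1,0],"twist":0,"claw":-1},{"linear":[0.5,-1,0],"twist":0,"claw":-1},{"linear":[0.5,-1,0],"twist":0,"claw":-1}]'
python3 -m creep '[{"linear":[0.5,-1,0],"twist":0,"claw":-1},{"linear":[0.5,-1,0],"twist":0,"claw":-1},{"linear":[0.5,-1,0],"twist":0,"claw":-1},{"linear":[0.5,-1,0],"twist":0,"claw":-1},{"linear":[0.5,-1,0],"twist":0,"claw":-1}]'
python3 -m creep '[{"linear":[0.5,-1,0],"twist":0,"claw":-1},{"linear":[0.5,-1,0],"twist":0,"claw":-1},{"linear":[0.5,-1,0],"twist":0,"claw":-1},{"linear":[0.2,-0.2,0],"twist":0,"claw":-1},{"linear":[0,0,-1],"twist":0,"claw":-1}]'
python3 -m creep '[{"linear":[0,0,-1],"twist":0,"claw":-1},{"linear":[0,0,-1],"twist":0,"claw":-1},{"linear":[0,0,-1],"twist":0,"claw":-1},{"linear":[0,0,-1],"twist":0,"claw":-1},{"linear":[0,0,0],"twist":0,"claw":-1}]'
python3 - <<'E'
from station import imaging
import cv2
d=imaging.get_image("scene"); cv2.imwrite("pics/s1.png",cv2.resize(d["image"][130:290,160:430,::-1],None,fx=2.9,fy=2.9,interpolation=cv2.INTER_CUBIC))
E
```

```text
clock: 1.98
eef_pos: [0.3776, 0.2579, 0.3208]
eef_rot: [-0.077, 0.997, -0.0, -0.0]
force: [0.1, 0.3, -0.3]
width: -0.0001
clock: 2.6
eef_pos: [0.4525, 0.1081, 0.3208]
eef_rot: [-0.077, 0.997, -0.0, -0.0]
force: [0.1, 0.9, 0.7]
width: -0.0002
clock: 3.22
eef_pos: [0.5057, 0.0138, 0.293]
eef_rot: [-0.076, 0.997, 0.001, 0.003]
force: [0.5, 0.1, -0.7]
width: -0.0003
clock: 3.85
eef_pos: [0.5006, 0.0146, 0.1687]
eef_rot: [-0.078, 0.997, -0.0, -0.003]
force: [-0.4, 0.9, 0.6]
width: -0.0
```

View pics/s1.png

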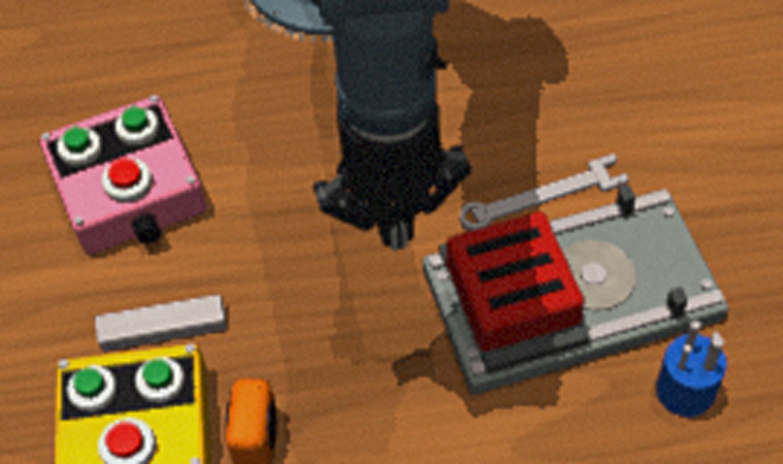

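```bash

python3 -m creep '[{"linear":[0,0,-1],"twist":0,"claw":-1},{"linear":[0,0,-1],"twist":0,"claw":-1},{"linear":[0,0,-1],"twist":0,"claw":-1},{"linear":[0,0,-0.9],"twist":0,"claw":-1},{"linear":[0,0,0],"twist":0,"claw":-1}]'
python3 -m creep '[{"linear":[-0.08,0.5,0],"twist":0,"claw":-1},{"linear":[-0.08,0.5,0],"twist":0,"claw":-1},{"linear":[-0.05,0.3,0],"twist":0,"claw":-1},{"linear":[-0.05,0.3,0],"twist":0,"claw":-1},{"linear":[-0.05,0.3,0],"twist":0,"claw":-1}]'
python3 -m creep '[{"linear":[-0.05,0.3,0],"twist":0,"claw":-1},{"linear":[-0.05,0.3,0],"twist":0,"claw":-1},{"linear":[-0.05,0.3,0],"twist":0,"claw":-1},{"linear":[-0.05,0.3,0],"twist":0,"claw":-1},{"linear":[-0.05,0.3,0],"twist":0,"claw":-1}]'
```

```text
clock: 4.53
eef_pos: [0.503, 0.014, 0.0539]
eef_rot: [-0.077, 0.997, 0.0, -0.001]
force: [0.7, -0.2, 0.8]
width: -0.0
clock: 5.15
eef_pos: [0.495, 0.0693, 0.0549]
eef_rot: [-0.076, 0.997, -0.001, 0.001]
force: [0.7, -3.7, 2.6]
width: -0.0002
clock: 5.78
eef_pos: [0.4871, 0.116, 0.0544]
eef_rot: [-0.077, 0.997, 0.0, 0.0]
force: [2.6, -3.2, 1.7]
width: 0.0
```

```bash

python3 -m creep '[{"linear":[-0.05,0.3,0],"twist":0,"claw":-1},{"linear":[-0.05,0.3,0],"twist":0,"claw":-1},{"linear":[-0.02,0.1,0],"twist":0,"claw":-1}]'
python3 -m creep '[{"linear":[-0.02,0.1,0],"twist":0,"claw":-1},{"linear":[0,0,0],"twist":0,"claw":-1}]'
python3 -m creep '[{"linear":[-0.02,0.1,0],"twist":0,"claw":-1},{"linear":[0,0,0],"twist":0,"claw":-1}]'
```

```text
clock: 6.15
eef_pos: [0.4827, 0.1374, 0.0541]
eef_rot: [-0.077, 0.997, 0.0, -0.0]
force: [2.3, -2.4, 0.9]
width: 0.0
clock: 6.4
eef_pos: [0.4818, 0.1397, 0.054]
eef_rot: [-0.077, 0.997, 0.0, -0.001]
force: [1.0, -1.4, -0.6]
width: 0.0002
clock: 6.65
eef_pos: [0.4814, 0.1408, 0.054]
eef_rot: [-0.076, 0.997, -0.001, -0.001]
force: [2.0, -4.3, -0.1]
width: -0.0002
```

```bash

for i in 1; do
python3 -m creep '[{"linear":[-0.02,0.1,0],"twist":0,"claw":-1},{"linear":[0,0,0],"twist":0,"claw":-1}]'
python3 -m creep '[{"linear":[-0.02,0.1,0],"twist":0,"claw":-1},{"linear":[0,0,0],"twist":0,"claw":-1},{"linear":[0,0,0],"twist":0,"claw":-1}]'; done
```

```text
clock: 6.9
eef_pos: [0.4814, 0.1409, 0.054]
eef_rot: [-0.075, 0.997, -0.002, -0.0]
force: [1.7, -8.5, 1.5]
width: 0.0001
clock: 7.28
eef_pos: [0.4814, 0.1409, 0.0541]
eef_rot: [-0.074, 0.997, -0.004, -0.0]
force: [3.5, -13.8, 3.8]
width: -0.0
```

```bash

python3 -m creep '[{"linear":[0.08,-0.5,0],"twist":0,"claw":-1},{"linear":[0.16,-1,0],"twist":0,"claw":-1},{"linear":[0.08,-0.5,1],"twist":0,"claw":-1},{"linear":[0,-0.5,1],"twist":0,"claw":-1},{"linear":[0,-1,1],"twist":0,"claw":-1}]'
python3 -m creep '[{"linear":[0,-1,1],"twist":0,"claw":-1},{"linear":[0.2,-1,0.5],"twist":-1,"claw":0.08},{"linear":[0.2,-1,0],"twist":-1,"claw":0.08},{"linear":[0.2,-1,0],"twist":0,"claw":0.08},{"linear":[0.2,-1,0],"twist":0,"claw":0.08}]'
python3 -m creep '[{"linear":[0.2,-1,0],"twist":0,"claw":0.08},{"linear":[0.2,-1,0],"twist":0,"claw":0.08},{"linear":[0.2,-1,0],"twist":0,"claw":0.08},{"linear":[0,0,0],"twist":0,"claw":0.08}]'
```

```text
clock: 7.9
eef_pos: [0.4892, 0.0457, 0.1447]
eef_rot: [-0.079, 0.997, 0.001, -0.001]
force: [1.1, -0.5, 0.2]
width: -0.0003
clock: 8.52
eef_pos: [0.5141, -0.1069, 0.1885]
eef_rot: [0.011, 1.0, 0.001, -0.001]
force: [0.4, 0.4, -0.0]
width: 0.0457
clock: 9.02
eef_pos: [0.5317, -0.1996, 0.1886]
eef_rot: [0.014, 1.0, -0.001, -0.001]
force: [-0.1, -0.2, -0.4]
width: 0.0459
```

```bash

python3 -m creep '[{"linear":[0.1,-0.6,0],"twist":0,"claw":0.08},{"linear":[0.08,-0.65,0],"twist":0,"claw":0.08},{"linear":[0,0,-1],"twist":0,"claw":0.08},{"linear":[0,0,-1],"twist":0,"claw":0.08},{"linear":[0,0,-0.5],"twist":0,"claw":0.08}]'
python3 -m creep '[{"linear":[0,0,0],"twist":0,"claw":0.08},{"linear":[0,0,0],"twist":0,"claw":0.08}]'
python3 - <<'E'
from station import imaging,status
import cv2, numpy as np
from h import *
d=imaging.get_image("scene"); a=cv2.resize(d["image"][190:310,150:350,::-1],None,fx=4,fy=4,interpolation=cv2.INTER_CUBIC); cv2.imwrite("pics/s2.png",a)
d=imaging.get_image("wrist"); cv2.imwrite("pics/w2.png",d["image"][...,::-1])
print(status.read_state()["eef_pos"])
K=d["mtx"];q=R.from_quat(d["orientation"]);e=d["eye"]
p=q.inv().apply(np.array([[.5369,-.2674,.074],[.5379,-.2074,.074],[.5974,-.2384,.072]])-e)@np.array(K).T
print((p[:,:2]/p[:,2:]).round(1))
E
```

```text
clock: 9.65
eef_pos: [0.5366, -0.2318, 0.1117]
eef_rot: [0.01, 1.0, 0.001, -0.002]
force: [0.5, -0.5, 0.0]
width: 0.0461
clock: 9.9
eef_pos: [0.5386, -0.2343, 0.1152]
eef_rot: [0.01, 1.0, -0.0, 0.001]
force: [-0.3, 0.1, 0.7]
width: 0.046
[ 0.53876842 -0.23456154  0.11559189]
[[260.  268.8]
 [366.2 268.4]
 [314.  354.9]]
```

View pics/s2.png

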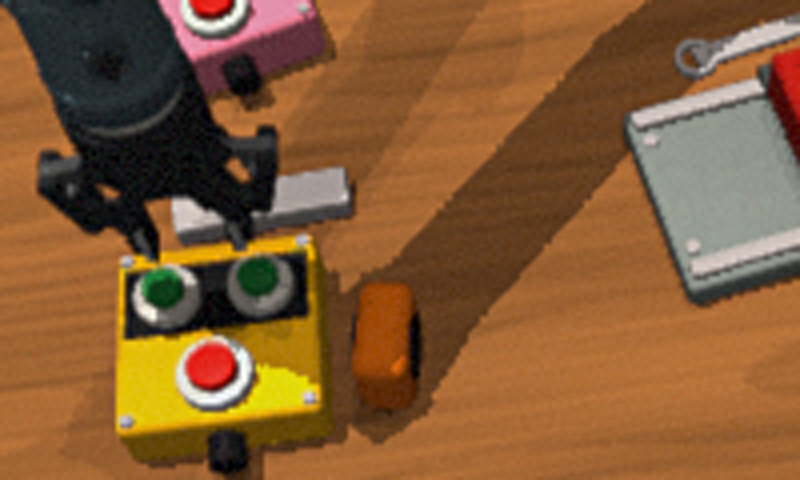

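View pics/w2.png

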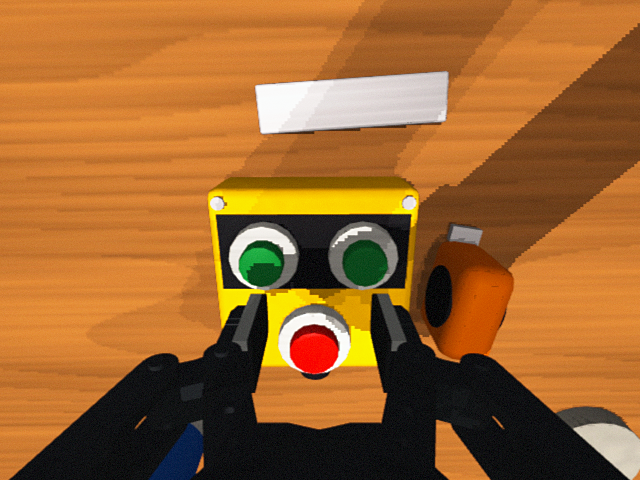

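The wrist view shows the caps at (262,263) and (366,262), between the open fingers and about 3 mm nearer the base than predicted. The scene view agrees sideways. I'll shift slightly and descend.

```bash

python3 -m creep '[{"linear":[-0.1,-0.1,0],"twist":0,"claw":0.18},{"linear":[0,0,-0.5],"twist":0,"claw":0.18},{"linear":[0,0,-0.4],"twist":0,"claw":0.18},{"linear":[0,0,0],"twist":0,"claw":0.18},{"linear":[0,0,0],"twist":0,"claw":0.18}]'
python3 -m creep '[{"linear":[0,0,-0.2],"twist":0,"claw":0.18},{"linear":[0,0,-0.1],"twist":0,"claw":0.18},{"linear":[0,0,0],"twist":0,"claw":0.18}]'
python3 - <<'E'
from station import imaging,status
import cv2
d=imaging.get_image("scene"); a=cv2.resize(d["image"][210:310,160:270,::-1],None,fx=5.5,fy=5.5,interpolation=cv2.INTER_CUBIC); cv2.imwrite("pics/s3.png",a)
print(status.read_state()["eef_pos"],status.read_state()["force"])
E
```

```text
clock: 10.62
eef_pos: [0.5346, -0.2372, 0.0869]
eef_rot: [0.01, 1.0, -0.0, -0.0]
force: [-0.4, 0.5, 0.4]
width: 0.0503
clock: 11.0
eef_pos: [0.5345, -0.2371, 0.078]
eef_rot: [0.01, 1.0, 0.0, -0.0]
force: [0.5, 0.2, -0.9]
width: 0.0503
[ 0.53466911 -0.23720841  0.07817451] [ 0.63039517  0.86091381 -0.63538892]
```

View pics/s3.png

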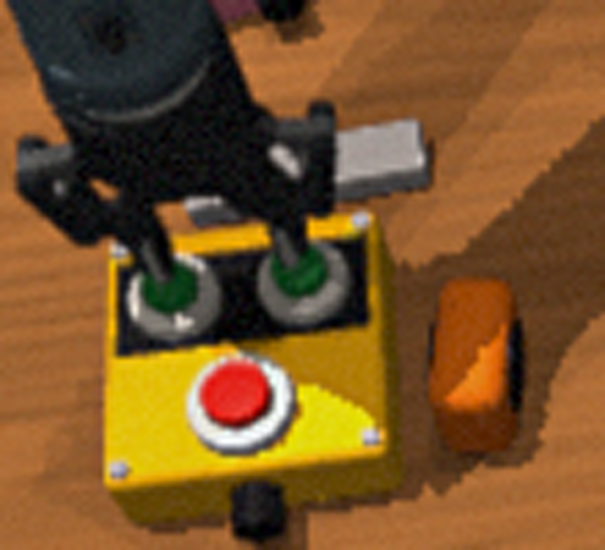

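Both tips are centred just above the green caps, with nothing else near them. I'll press in small steps.

```bash

python3 -m creep '[{"linear":[0,0,-0.15],"twist":0,"claw":0.18},{"linear":[0,0,-0.1],"twist":0,"claw":0.18},{"linear":[0,0,0],"twist":0,"claw":0.18}]'
python3 -m creep '[{"linear":[0,0,-0.1],"twist":0,"claw":0.18},{"linear":[0,0,0],"twist":0,"claw":0.18}]'
python3 -m creep '[{"linear":[0,0,-0.1],"twist":0,"claw":0.18},{"linear":[0,0,0],"twist":0,"claw":0.18}]'
python3 -m creep '[{"linear":[0,0,-0.1],"twist":0,"claw":0.18},{"linear":[0,0,0],"twist":0,"claw":0.18}]'
```

```text
clock: 11.42
eef_pos: [0.5347, -0.2372, 0.0709]
eef_rot: [0.01, 1.0, 0.0, -0.0]
force: [-1.3, 1.0, 2.6]
width: 0.0507
clock: 11.68
eef_pos: [0.5348, -0.2372, 0.0681]
eef_rot: [0.01, 1.0, 0.0, 0.0]
force: [-2.4, 0.2, 4.6]
width: 0.0506
clock: 11.92
eef_pos: [0.5348, -0.2372, 0.0654]
eef_rot: [0.01, 1.0, 0.0, 0.0]
force: [-1.6, 1.6, 7.8]
width: 0.0505
clock: 12.18
eef_pos: [0.5348, -0.2372, 0.0631]
eef_rot: [0.01, 1.0, 0.001, 0.0]
force: [-3.6, 3.7, 11.1]
width: 0.0504
```

```bash

python3 -m creep '[{"linear":[0,0,-0.1],"twist":0,"claw":0.18},{"linear":[0,0,0],"twist":0,"claw":0.18}]'
python3 -m creep '[{"linear":[0,0,-0.1],"twist":0,"claw":0.18},{"linear":[0,0,0],"twist":0,"claw":0.18}]'
python3 - <<'E'
from station import status
print(status.read_state()["wrist_torque"],status.read_state()["force"])
E
```

```text
clock: 12.42
eef_pos: [0.5349, -0.2373, 0.0628]
eef_rot: [0.011, 1.0, 0.002, -0.0]
force: [-9.0, 5.5, 26.3]
width: 0.0501
clock: 12.68
eef_pos: [0.535, -0.2373, 0.0626]
eef_rot: [0.011, 1.0, 0.003, -0.0]
force: [-14.4, 9.6, 43.2]
width: 0.0505
[1.71391764e+00 3.23147136e+00 2.40149196e-03] [-14.40352139   9.64790837  43.23660661]
```

```bash

R5='hold'
python3 -m creep '[{"linear":[0,0,0],"twist":0,"claw":0.18},{"linear":[0,0,0],"twist":0,"claw":0.18},{"linear":[0,0,0],"twist":0,"claw":0.18},{"linear":[0,0,0],"twist":0,"claw":0.18},{"linear":[0,0,0],"twist":0,"claw":0.18}]'
python3 -m creep '[{"linear":[0,0,0],"twist":0,"claw":0.18},{"linear":[0,0,0],"twist":0,"claw":0.18},{"linear":[0,0,0],"twist":0,"claw":0.18},{"linear":[0,0,0],"twist":0,"claw":0.18},{"linear":[0,0,0],"twist":0,"claw":0.18}]'
python3 - <<'E'
from station import imaging
import cv2
d=imaging.get_image("scene"); a=cv2.resize(d["image"][210:310,160:270,::-1],None,fx=5.5,fy=5.5,interpolation=cv2.INTER_CUBIC); cv2.imwrite("pics/s4.png",a)
E
```

```text
clock: 13.3
eef_pos: [0.5349, -0.2374, 0.0626]
eef_rot: [0.011, 1.0, 0.003, -0.0]
force: [-14.7, 8.9, 43.8]
width: 0.0507
clock: 13.92
eef_pos: [0.5349, -0.2374, 0.0626]
eef_rot: [0.011, 1.0, 0.003, -0.0]
force: [-14.1, 8.8, 43.0]
width: 0.0507
```

View pics/s4.png

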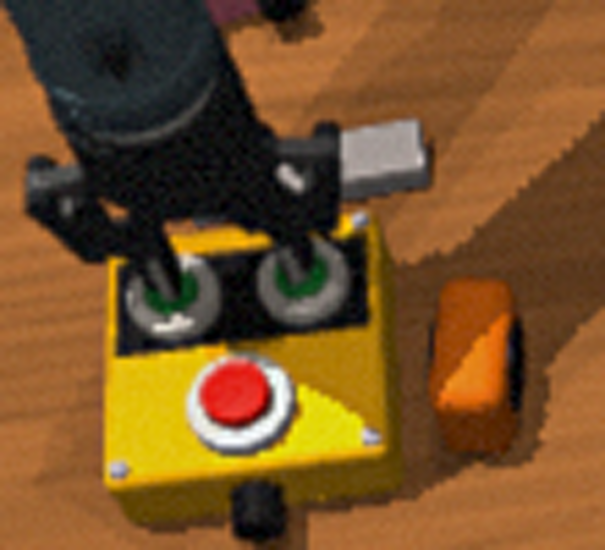

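Each tip is on its own cap, at about (175,293) and (298,275), and both caps are sunk evenly. I'll hold longer and then release straight up.

```bash

python3 -m creep '[{"linear":[0,0,0],"twist":0,"claw":0.18},{"linear":[0,0,0],"twist":0,"claw":0.18},{"linear":[0,0,0],"twist":0,"claw":0.18},{"linear":[0,0,0],"twist":0,"claw":0.18},{"linear":[0,0,0],"twist":0,"claw":0.18}]'
python3 -m creep '[{"linear":[0,0,0],"twist":0,"claw":0.18},{"linear":[0,0,0],"twist":0,"claw":0.18},{"linear":[0,0,0],"twist":0,"claw":0.18},{"linear":[0,0,0],"twist":0,"claw":0.18},{"linear":[0,0,0],"twist":0,"claw":0.18}]'
python3 -m creep '[{"linear":[0,0,0.4],"twist":0,"claw":0.18},{"linear":[0,0,0.8],"twist":0,"claw":0.18},{"linear":[0,0,1],"twist":0,"claw":0.18},{"linear":[0,0,1],"twist":0,"claw":0.18},{"linear":[0,0,1],"twist":0,"claw":0.18}]'
python3 -m creep '[{"linear":[-1,0,1],"twist":0,"claw":0.18},{"linear":[-1,0,1],"twist":0,"claw":0.18},{"linear":[-1,0,0],"twist":0,"claw":0.18},{"linear":[0,0,0],"twist":0,"claw":0.18},{"linear":[0,0,0],"twist":0,"claw":0.18}]'
python3 - <<'E'
from station import imaging
import cv2
d=imaging.get_image("scene"); a=cv2.resize(d["image"][150:360,120:430,::-1],None,fx=2.5,fy=2.5,interpolation=cv2.INTER_CUBIC); cv2.imwrite("pics/s5.png",a)
E
```

```text
clock: 14.6
eef_pos: [0.5349, -0.2373, 0.0626]
eef_rot: [0.011, 1.0, 0.003, -0.0]
force: [-13.3, 9.0, 43.0]
width: 0.0507
clock: 15.22
eef_pos: [0.5349, -0.2374, 0.0626]
eef_rot: [0.011, 1.0, 0.003, -0.0]
force: [-13.7, 9.1, 42.8]
width: 0.0506
clock: 15.85
eef_pos: [0.5345, -0.2372, 0.1822]
eef_rot: [0.01, 1.0, -0.0, -0.0]
force: [-0.8, -0.6, -0.8]
width: 0.0501
clock: 16.48
eef_pos: [0.4452, -0.2368, 0.2416]
eef_rot: [0.01, 1.0, 0.0, 0.0]
force: [0.1, 0.2, 0.4]
width: 0.0502
```

View pics/s5.png

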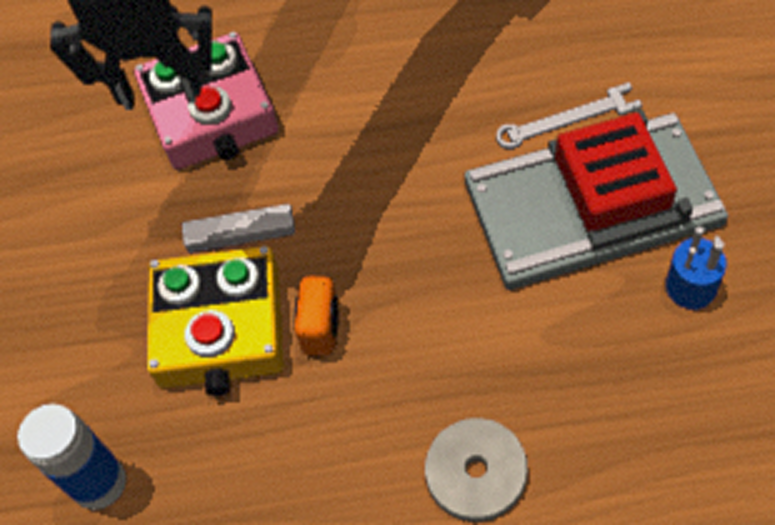

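The guard is up against its posts, the green caps are back up, nothing loose has moved, and the arm is clear.

```bash
python3 -c "from station import robot; print(robot.finish_job())"
```

```text
the job is handed in; nothing more can be done
None
```

I pushed the guard home, pressed both green buttons together for the required time, released them, and handed the job in at about 16.5 s of the 51 s allowed.

- **Guard:** I pushed it with the shut fingers until it met the hard stop. The tool stopped at y = 0.141, where I had predicted, and the force rose to about 14 N. The last picture shows the guard against its posts over the disc.
- **Buttons:** one fingertip was on each green cap, and both bottomed out together after roughly 8 mm. I held them there for about 2.5 s at a steady 43 N in total, then lifted straight up. The picture taken during the hold shows both caps sunk evenly, and the final one shows both back up.
- **Everything else:** I did not touch the red stop button or the pink look-alike box. The wrench, tape measure, steel bar and bit pot look unmoved in the final picture. I did not check the drill again, because it was outside that picture; the arm's path stayed well clear of it.

The two cameras disagreed by about 3 mm on the buttons' position along x. I aimed between the two readings, nearer the wrist camera's, and the tips still landed well within the caps.

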